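Dose the feed tank, then gauge it with the collared rod

TASK

Give the feed tank a dose by pressing the sprung nozzle cap of the canister beside it fully down and letting it spring back up. Then take the gauge rod from its stand, lower it gently into the tank's guide tube until its collar stops on the rim and let it rest there a moment while you keep hold, draw it right out, and turn it level for reading. Finish while holding the rod: still, horizontal, all of it more than 20 cm above the table and touching nothing but your gripper; keep hold of it at the end, and leave everything else where it stands.

Things in the scene. Friction and masses are not known exactly. Their poses are not given: they have to be found in the camera images.
- tank: fixed steel skid plate 190 x 250 x 10 mm (long side along its y) carrying a round stainless tank (164 mm dia over its lid, lid top 88 mm above the table, centred at y = +45 mm) and, at y = -78 mm, a white canister 62 mm dia with a grey nozzle cap. Origin under the plate's centre at table height, z up. It never moves in a run, but its place and yaw vary
- guide_rim (a point): centre of the open upper rim of the upright steel guide tube on the tank lid, 130 mm above the table: bore 16 mm, outside 26 mm, more than 100 mm deep below the rim (nothing under the rod's tip when the collar stops). It lies at x 0, y +70 mm in the tank's frame; z up
- nozzle_cap (a joint): travel of the canister's sprung nozzle cap in m: 0 up, 0.010 fully down. It springs back up by itself; it needs about 2 N to start and 7 N to be fully down
- cap_top (a point): centre of the flat top of the nozzle cap (36 mm dia, 14 mm tall), 145 mm above the table when up; the cap's thin spout points over the tank's filler funnel, along the tank's +y. Moves with the cap
- stand: fixed white block 56 x 140 x 100 mm (long side along its y), with two upright 17 mm holes at y = -36 and +36 mm; the gauge rod stands in one, a short thermometer in the other, either way round. Origin under its centre at table height
- rod: gauge rod, 170 mm long overall, 80 to 170 g: a steel rod 8 mm dia with two dark rings and a tapered tip, then a steel collar 30 mm dia x 8 mm thick, then a black round grip 16 mm dia x 72 mm. Origin at the tip's end, own z runs along the rod from tip to grip (up as it stands in the stand; yaw means nothing). As it stands, its collar rests on the stand's top, 100 mm above the table
- rod_tip (a point): the rod's tip end (the rod's origin)
- rod_collar (a point): centre of the underside of the collar, 90 mm from the tip
- rod_grip (a point): middle of the best part of the grip to hold, 138 mm from the tip (40 mm above the collar's top, 32 mm below the grip's end)
- thermometer: short dial thermometer standing in the stand's other hole: stem 8 mm dia, round flat head 30 mm dia x 16 mm, total 76 mm, its top about 16 mm above the stand; origin at the stem's lower end. Bystander
- jar: low lidded glass jar, 52 mm dia, 60 mm tall, origin under its centre. Bystander
- beaker: open glass beaker, 70 mm dia, 85 mm tall, origin under its centre. Bystander
- wrench: steel wrench 160 mm long lying flat. Bystander
- bottle_a: white plastic bottle, 56 mm dia, 130 mm tall, origin under its centre. Bystander
- bottle_b: amber glass bottle, 60 mm dia, 150 mm tall, origin under its centre. Bystander
- clamp: steel pipe clamp ring, 64 mm dia, 20 mm tall, with a lug, lying flat. Bystander

How it is judged (in metres and radians):
On the way, in this order (a step that is already met when the one before it is completed fails the run):
1. the nozzle cap is pressed fully down (at least 8 of 10 mm) (value of joint nozzle_cap above 0.008 m), for 0.05 s.
2. the nozzle cap is let back up (value of joint nozzle_cap below 0.002 m), for 0.1 s.
3. the rod is in the guide tube with its collar stopped on the rim (underside within 4 mm of the rim, within 7 mm of its centre, rod within 0.12 rad of the tube), still held (z of rod_collar in the frame of guide_rim between -0.004 and 0.004 m and horizontal distance between rod_collar and guide_rim below 0.007 m and angle between the z axis of rod and the z axis of guide_rim, either way round below 0.12 rad and height (world z) of rod_tip below 0.06 m and contact force between the fingers and rod above 1 N), for 0.2 s.
4. the rod is drawn right out of the guide tube (its tip above the rim) (z of rod_tip in the frame of guide_rim above 0.005 m), for 0.1 s.
At the end, for the whole second after the job is handed in: The rod is held in the gripper (finger force over 1 N), at rest, horizontal within 0.25 rad (14 degrees), tip and grip more than 190 mm above the table, touching neither tank nor stand; the nozzle cap is up (angle between rod's own z axis and vertical between 1.32 and 1.82 rad and height (world z) of each of rod_tip, rod_grip above 0.19 m and contact force between the fingers and rod above 1 N and contact force between rod and tank below 0.1 N and contact force between rod and stand below 0.1 N and linear speed of rod below 0.03 m/s and angular speed of rod below 0.2 rad/s and value of joint nozzle_cap below 0.002 m); the arm keeps its last pose, push and grip.
It fails at once if the rod is forced against the tank with more than 40 N (contact force between rod and tank above 40 N).
It fails at once if a bystander is pushed or lifted more than 30 mm away from its place (distance of any of thermometer, jar, beaker, wrench, bottle_a, bottle_b, clamp from where it was at the start of the episode above 0.03 m).
It also fails if it takes over 69 s, if anything falls off the work surface, if the arm or the gripper's body presses on something with over 40 N, if the wrist force passes 120 N, or if a joint passes its speed limit or range.

ROBOT

A 6-joint arm with a two-finger parallel gripper is mounted at the origin on the work surface. World frame = base frame: x ahead of the robot, y to its left, z up, the work surface at z = 0. Lengths are in m, angles in degrees, forces in N, time in s.
With the tool pointing down it reaches from about 0.4 to 0.825 m from the base axis. Payload 7 kg.
Tool frame: the origin (TCP) lies midway between the tips of the shut fingers; the grasp point (between the pads) lies 19 mm behind it; z points along the fingers, y is the line along which they close (so a half turn about z gives the same grasp; the last joint's range is limited). The gripper opens to 88 mm and grips with 3 to 60 N. Pads are 19 mm wide; open, the fingers measure 130 mm over their backs; the gripper's body (78 mm by 193 mm) begins 47 mm behind the grasp point.
Start: joints at [-52.363, 20.546, 0.682, 0, -70.136, -16.507], TCP at [0.243, -0.63, 0.227] pointing down, gripper open.
Joint ranges: [-176.03, 176.03], [-82.01, 121.73], [-58.28, 71.71], [-173.87, 95.51], [-174.79, -0.11], [-173.66, 173.66]. Speed limits (degrees/s): [136.94, 136.94, 172.46, 180, 180, 180].

INTERFACE

Orientations are given as [roll, pitch, yaw] about the fixed x, y, z axes, in that order (R = Rz(yaw) Ry(pitch) Rx(roll)).
In Python, from plant import ctrl, viewer, close_job gives the robot as it stands. The module is installed in compiled form; this text tells all that it offers.
- The arm moves only by the tool step_arm, never from a script. Its argument "moves" is a list that holds one entry, the list of rows, each a list of 5 numbers: the shift along the world's x, y, z in cm, then the turn about the world's z in rad, then the finger opening in cm, from 0 to 8.76. In form: [[[tx, ty, tz, twist, grip], ...]]. A call has 1 to 10 rows; each row shifts and turns the commanded pose from where the row before left it; what a row does not reach is not made up. A row lasts 1/10 s, in which the tool goes at most 50 mm and 8.59 degrees, less where a joint would pass 70% of its speed; a pose out of reach is approached as far as the arm can. A call with a gripper value outside its range is refused whole. The fingers move at their own pace and stop on an object; the grip force is fixed at half the most. Time passes only in rows, so rows that do not move let the fingers close. It gives the time, the measured TCP pose, the force, the opening and the grip force at its end, in the units of the state.
- ctrl.get_obs(): the state, without advancing time (a new reading comes with each control period).
- viewer.snapshot(name): name is "scene" or "top" or "wrist"; returns (picture, depth): 384x512x3 uint8, blue, green, red; 384x512 float32, m along the optical axis (not along the pixel's ray), 0 where there is no reading.
- viewer.camera_info(name): a dict with "camera_matrix" (3x3 intrinsics, pixels), "eye" and "orientation" of the camera in the world. Camera axes: x right, y down, z forward; pixel columns grow to the right and rows downward; lengths in m; the calibration is good to about 2 mm. A picture is of the moment at which its call begins: read the wrist's pose just before it. camera_info takes no time and is no camera call; for the wrist camera it gives the pose at the moment of the call.
- close_job(): hands the job in; it is judged then, once.
The state is a dict: "clock": time; "joint_pos": joint angles; "qvel": joint speeds; "tau": joint torques, N m; "tool_pos": TCP position; "orientation": TCP orientation; "force": force on the tool from outside, world axes, zero at the start; "moment": the same for the moment, N m; "opening": finger opening in m; "gripper_force": force on a finger pad.
Only numpy, scipy, OpenCV 4.12 (cv2) and the standard library are available. Lean on these libraries where they do the work, as an engineer would, in place of code of your own. Each camera call takes 0.05 s, during which the arm holds its last target. There are 200 camera calls.

## Working session

There is one attempt and no reset: what is moved stays moved. The work goes in short steps, Python scripts to look and compute and a tool call to move; the robot and the scene stay as the last step left them, time stands still between calls to the robot, and variables do not carry over. Pictures are saved under pics/ and viewed, at most 10 in all, crops included, and the job is handed in when it is done.

Besides the shell and the picture viewer there is one more tool, called after "Emit:" as a command line: name --argument value ..., lists and objects as JSON in quotes. step_arm: Moves the arm, as the interface text tells. Its arguments: {"type":"object","properties":{"moves":{"type":"array","items":{"type":"array","items":{"type":"array","items":{"type":"number"}}}}},"required":["moves"]}

```bash
mkdir -p pics; cat > h.py <<'E'
import numpy as np,cv2
from plant import ctrl,viewer,close_job
def shot(n,f=None):
    i=viewer.camera_info(n); im,d=viewer.snapshot(n)
    if f: cv2.imwrite('pics/'+f,im)
    return im,d,i
def RT(i):
    o=np.array(i['orientation'],float)
    if o.shape==(3,3): R=o
    else:
        from scipy.spatial.transform import Rotation as Ro
        R=Ro.from_euler('xyz',o,degrees=True).as_matrix()
    return R,np.array(i['eye'],float)
def ray(i,u,v):
    R,e=RT(i); return e,R@np.linalg.solve(np.array(i['camera_matrix']),[u,v,1.])
def onplane(i,u,v,z):
    e,r=ray(i,u,v); return e+r*(z-e[2])/r[2]
def cloud(i,d):
    R,e=RT(i);v,u=np.indices(d.shape);K=np.array(i['camera_matrix'])
    p=np.stack([(u-K[0,2])/K[0,0]*d,(v-K[1,2])/K[1,1]*d,d],-1)
    return p@R.T+e
E
python3 - <<'E'
from h import *
for n in ('top','scene'):
    im,d,i=shot(n,n+'0.png'); print(n,i); np.savez(n+'0.npz',im=im,d=d)
print(ctrl.get_obs())
E
```

```text
top {'camera_matrix': array([[352.20027701,   0.        , 254.18513359],
       [  0.        , 352.20027701, 189.01204768],
       [  0.        ,   0.        ,   1.        ]]), 'eye': array([ 0.3092252 , -0.01663259,  1.38080154]), 'orientation': array([-167.82876893,   -0.25000697,  -90.94673194])}
scene {'camera_matrix': array([[462.82913101,   0.        , 256.35359036],
       [  0.        , 462.82913101, 193.37745483],
       [  0.        ,   0.        ,   1.        ]]), 'eye': array([1.38107743, 0.42449585, 1.26147078]), 'orientation': array([-140.97736278,    0.31183288,  118.2654614 ])}
{'clock': 0.1, 'joint_pos': array([-5.23606431e+01,  2.05861719e+01,  6.37651371e-01, -1.73697525e-02,
       -7.01357006e+01, -1.65055135e+01]), 'qvel': array([ 0.00420552, -0.04185567,  0.06634973,  0.02999415, -0.01477457,
        0.00540941]), 'tau': array([-1.79516355e-03, -5.84162307e+01,  2.93754351e+01,  7.01538205e+00,
        1.01889332e-02, -7.76388583e-05]), 'tool_pos': array([ 0.24316196, -0.62919881,  0.2257202 ]), 'orientation': array([ 1.79914610e+02, -8.27334801e-03, -1.58872065e+02]), 'force': array([-0.40569659, -0.02118208,  0.53469136]), 'moment': array([ 0.00209145,  0.02085225, -0.00819807]), 'gripper_force': 0.0, 'opening': 0.0877962836020244}
```

View pics/top0.png

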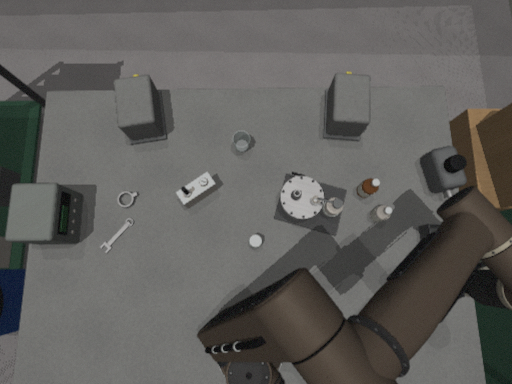

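View pics/scene0.png

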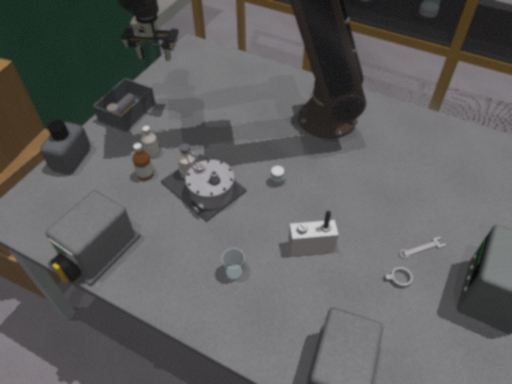

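```bash
python3 - <<'E'
from h import *
t=np.load('top0.npz');s=np.load('scene0.npz')
a=t['im'][160:250,165:345]; a=cv2.resize(a,None,fx=4,fy=4,interpolation=cv2.INTER_CUBIC)
b=s['im'][140:260,155:345]; b=cv2.resize(b,None,fx=4,fy=4,interpolation=cv2.INTER_CUBIC)
cv2.imwrite('pics/c_top.png',a);cv2.imwrite('pics/c_scene.png',b)
it=viewer.camera_info('top'); c=cloud(it,t['d'])
for n,u,v in [('lid',302,197),('stand',195,190),('rod',186,190),('thermo',204,182),('cap',335,206),('table',230,250),('jar',256,240)]:
    print(n,c[v,u].round(3), onplane(it,u,v,0.1).round(3))
# stand top & lid from depth-height
for n,z,tol,box in [('stand',.1,.006,(150,170,240,215)),('lid',.088,.004,(270,170,360,240)),('plate',.01,.004,(270,165,360,240)),('high',.14,.02,(270,170,360,240))]:
    m=abs(c[...,2]-z)<tol; k=np.zeros_like(m); k[box[1]:box[3],box[0]:box[2]]=1; m&=k
    p=c[m][:,:2].astype(np.float32); r=cv2.minAreaRect(p*1000); print(n,m.sum(),p.mean(0),r)
E
```

```text
lid [ 0.555 -0.205  0.086] [ 0.552 -0.203  0.1  ]
stand [0.585 0.193 0.101] [0.585 0.193 0.1  ]
rod [0.571 0.214 0.165] [0.586 0.227 0.1  ]
thermo [0.612 0.158 0.115] [0.615 0.16  0.1  ]
cap [ 0.51  -0.313  0.143] [ 0.517 -0.324  0.1  ]
table [0.367 0.07  0.001] [0.363 0.064 0.1  ]
jar [ 0.4   -0.031  0.059] [ 0.397 -0.03   0.1  ]
stand 446 [0.59129345 0.18925016] ((592.7493286132812, 191.2896270751953), (57.81570816040039, 139.50978088378906), 34.11977767944336)
lid 1131 [ 0.5517712  -0.20528425] ((556.0463256835938, -221.30178833007812), (160.91360473632812, 194.62005615234375), 7.214772701263428)
plate 1111 [ 0.5156848  -0.26788464] ((552.47509765625, -268.3165283203125), (357.4565124511719, 298.07720947265625), 88.92432403564453)
high 148 [ 0.52936715 -0.28413978] ((536.4246826171875, -253.8623046875), (175.68667602539062, 34.58577346801758), 75.13739013671875)
```

View pics/c_top.png

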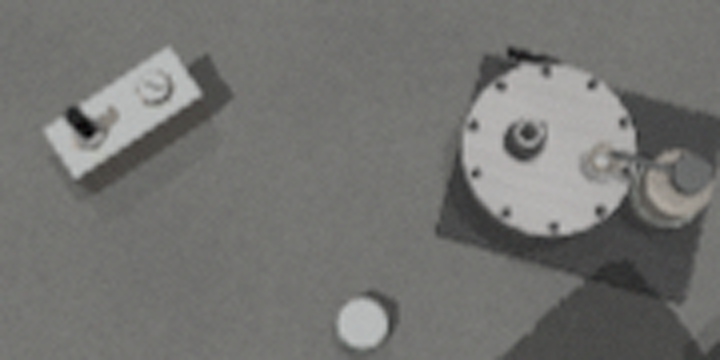

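View pics/c_scene.png

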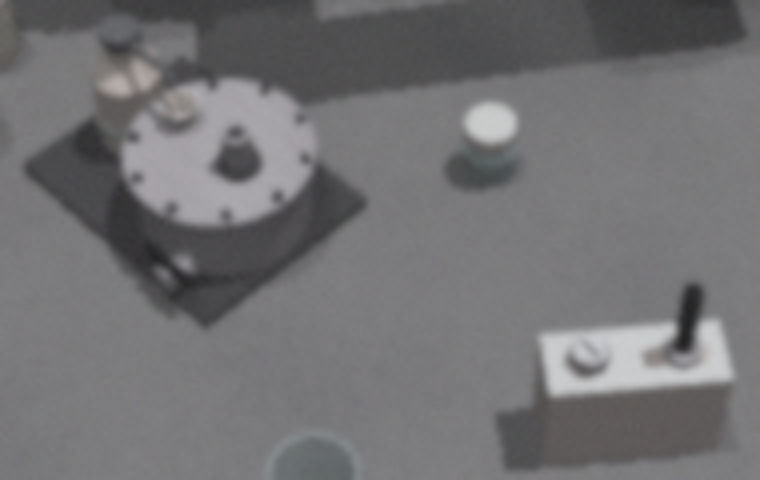

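```bash
python3 - <<'E'
from h import *
it=viewer.camera_info('top');isc=viewer.camera_info('scene')
T=lambda u,v:(u/4+165-.375,v/4+160-.375); S=lambda u,v:(u/4+155-.375,v/4+140-.375)
for n,a,b,z in [('rim',(531,131),(237,132),.13),('cap',(691,171),(120,28),.145),('griptop',(75,115),(693,288),.18),('collar',(92,135),(684,355),.105),('thermo',(155,87),(590,352),.116)]:
    A=onplane(it,*T(*a),z);B=onplane(isc,*S(*b),z)
    print(n,A.round(4),B.round(4))
t=np.load('top0.npz');g=cv2.cvtColor(t['im'],cv2.COLOR_BGR2GRAY)
# stand top corners
k=np.zeros_like(g);k[165:210,165:225]=1
m=((g>150)&(k>0)).astype(np.uint8)
n,l,st,_=cv2.connectedComponentsWithStats(m);j=1+st[1:,4].argmax()
r=cv2.minAreaRect(cv2.findContours((l==j).astype(np.uint8),0,1)[0][0]);
P=np.array([onplane(it,u,v,.1)[:2] for u,v in cv2.boxPoints(r)]);print(P.round(4),P.mean(0),np.linalg.norm(np.diff(P,axis=0),axis=1))
# lid circle
k[:]=0;k[165:230,270:330]=1;m=((g>140)&(k>0)).astype(np.uint8);c=max(cv2.findContours(m,0,1)[0],key=cv2.contourArea)
e=cv2.fitEllipse(cv2.convexHull(c));print('lid',e,onplane(it,*e[0],.088))
E
```

```text
rim [ 0.564 -0.183  0.13 ] [ 0.5646 -0.1791  0.13  ]
cap [ 0.5223 -0.3221  0.145 ] [ 0.5216 -0.3203  0.145 ]
griptop [0.5742 0.2206 0.18  ] [0.5743 0.2205 0.18  ]
collar [0.5716 0.2193 0.105 ] [0.5802 0.2249 0.105 ]
thermo [0.6136 0.1603 0.116 ] [0.6184 0.1635 0.116 ]
[[0.5783 0.2657]
 [0.6574 0.1494]
 [0.6115 0.1196]
 [0.5335 0.2355]] [0.59515838 0.19256028] [0.1406092  0.05472768 0.13960585]
lid ((301.85308837890625, 196.61729431152344), (42.017616271972656, 43.37864303588867), 136.54127502441406) [ 0.55605975 -0.20465412  0.088     ]
```

Emit:
step_arm --moves '[[[2.8,3.1,0,0,0],[2.8,3.1,0,0,0],[2.8,3.1,0,0,0],[2.8,3.1,0,0,0],[2.8,3.1,0,0,0],[2.8,3.1,0,0,0],[2.8,3.1,0,0,0],[2.8,3.1,0,0,0],[2.8,3.1,0,0,0],[2.7,2.9,0,0,0]]]'

```text
clock: 1.1
tool_pos: [0.5231, -0.3199, 0.2263]
orientation: [180.0, -0.0, -158.9]
force: [0.6, -0.5, 0.1]
opening: 0.0133
gripper_force: 0.0
```

Emit:
step_arm --moves '[[[0,0,0,0,0],[0,0,0,0,0],[0,0,0,0,0]]]'

```text
clock: 1.4
tool_pos: [0.5218, -0.3218, 0.2263]
orientation: [180.0, -0.0, -158.9]
force: [0.0, -0.9, -0.1]
opening: 0.0003
gripper_force: 0.0
```

```bash
python3 - <<'E'
from h import *
im,d,i=shot('wrist','w1.png');o=ctrl.get_obs();print(o['tool_pos'],o['orientation'],i['eye'],i['orientation'],o['force'],o['opening'],o['clock'])
R,e=RT(i);K=np.array(i['camera_matrix'])
for n,p in [('cap',(.522,-.321,.145)),('rim',(.5642,-.181,.13))]:
    q=K@(R.T@(np.array(p)-e));print(n,q[:2]/q[2])
E
```

```text
[ 0.52165552 -0.32213405  0.22639526] [ 1.79984727e+02 -2.21486645e-02 -1.58917062e+02] [ 0.45502373 -0.34765666  0.38457768] [1.64591267e+02 1.17180417e-02 1.11163122e+02] [ 0.22308623  0.91453523 -1.08786163] 0.0006657190830712658 1.45
cap [260.60072145 194.15214121]
rim [394.38546263 289.12821352]
```

View pics/w1.png

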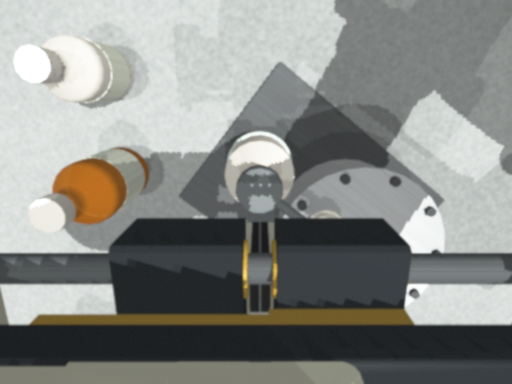

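Emit:
step_arm --moves '[[[0,0,-2.5,0,0],[0,0,-2.5,0,0],[0,0,-2.0,0,0],[0,0,-0.6,0,0],[0,0,-0.4,0,0],[0,0,-0.4,0,0],[0,0,-0.4,0,0],[0,0,-0.2,0,0],[0,0,0,0,0],[0,0,0,0,0]]]'

```text
clock: 2.45
tool_pos: [0.5225, -0.3223, 0.1377]
orientation: [-179.9, 0.0, -158.9]
force: [-3.4, -2.4, 5.7]
opening: 0.0004
gripper_force: 2.8
```

Emit:
step_arm --moves '[[[0,0,-0.2,0,0],[0,0,-0.1,0,0],[0,0,0,0,0],[0,0,0,0,0]]]'

```text
clock: 2.85
tool_pos: [0.5225, -0.3223, 0.1353]
orientation: [-179.9, 0.0, -158.8]
force: [-4.3, -2.2, 8.5]
opening: 0.0008
gripper_force: 4.6
```

Emit:
step_arm --moves '[[[0,0,-0.1,0,0],[0,0,0,0,0],[0,0,1.0,0,0],[0,0,2.5,0,0],[0,0,3.5,0,0],[0,0,3.5,0,0]]]'

```text
clock: 3.45
tool_pos: [0.5224, -0.3212, 0.2386]
orientation: [180.0, 0.0, -158.9]
force: [0.9, -0.7, 0.3]
opening: 0.0008
gripper_force: 0.0
```

Emit:
step_arm --moves '[[[0.4,4.2,0,-0.13,8.7],[0.4,4.2,0,-0.13,8.7],[0.4,4.2,0,-0.13,8.7],[0.4,4.2,0,-0.13,8.7],[0.4,4.2,0,-0.13,8.7],[0.4,4.2,0,-0.13,8.7],[0.4,4.2,0,0,8.7],[0.4,4.2,0,0,8.7],[0.4,4.2,0,0,8.7],[0.4,4.2,0,0,8.7]]]'

```text
clock: 4.45
tool_pos: [0.5623, 0.1007, 0.238]
orientation: [179.9, 0.0, 156.5]
force: [1.3, -0.3, 0.5]
opening: 0.0749
gripper_force: 0.0
```

Emit:
step_arm --moves '[[[0.4,4.2,0,0,8.7],[0.4,4.0,0,0,8.7],[0,0,0,0,8.7],[0,0,0,0,8.7]]]'

```text
clock: 4.85
tool_pos: [0.5701, 0.1818, 0.2373]
orientation: [180.0, -0.0, 156.6]
force: [0.5, -0.4, -0.0]
opening: 0.087
gripper_force: 0.0
```

```bash
python3 - <<'E'
from h import *
o=ctrl.get_obs();im,d,i=shot('wrist','w2.png');print(o['tool_pos'],o['orientation'],o['force'],o['opening'],o['clock'])
R,e=RT(i);K=np.array(i['camera_matrix'])
for n,p in [('top',(.575,.221,.18)),('collar',(.575,.221,.108))]:
    q=K@(R.T@(np.array(p)-e));print(n,q[:2]/q[2])
E
```

```text
[0.57008774 0.18178083 0.23728088] [ 1.79989380e+02 -2.66076668e-02  1.56556649e+02] [ 0.46665832 -0.39039558 -0.02134352] 0.0870097628105367 4.85
top [316.45564761 187.80264827]
collar [303.06057177 165.55256535]
```

View pics/w2.png

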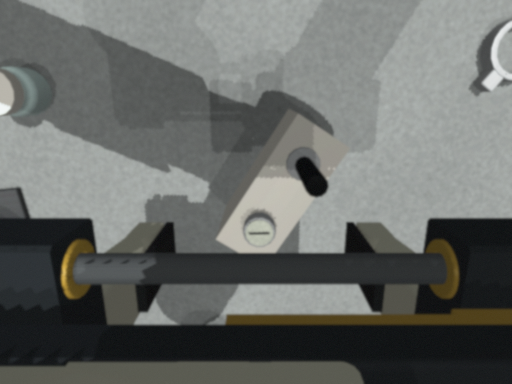

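Emit:
step_arm --moves '[[[0.3,2.0,0,0,8.7],[0.2,1.9,0,0,8.7],[0,0,0,0,8.7],[0,0,-2.5,0,8.7],[0,0,-2.5,0,8.7],[0,0,-2.5,0,8.7],[0,0,-2.0,0,8.7],[0,0,-1.3,0,8.7],[0,0,0,0,8.7]]]'

```text
clock: 5.8
tool_pos: [0.5744, 0.2188, 0.1277]
orientation: [-179.8, -0.1, 156.4]
force: [0.0, 0.2, -0.0]
opening: 0.0872
gripper_force: 0.0
```

Emit:
step_arm --moves '[[[0,0,0,0,1],[0,0,0,0,1],[0,0,0,0,1],[0,0,0,0,1],[0,0,0,0,1],[0,0,0,0,1],[0,0,0,0,1],[0,0,0,0,1],[0,0,0,0,1],[0,0,0,0,1]]]'

```text
clock: 6.8
tool_pos: [0.5753, 0.2195, 0.1295]
orientation: [180.0, -0.0, 156.4]
force: [0.8, -0.3, -0.1]
opening: 0.0159
gripper_force: 30.0
```

Emit:
step_arm --moves '[[[0,0,0.8,0,1],[0,0,2,0,1],[0,0,3,0,1],[0,0,3,0,1],[0,0,3,0,1],[0,0,2.4,0,1],[0,0,1,0,1],[0,-1,0,0,1],[0,-2.5,0,0,1],[0,-3.5,0,0,1]]]'

```text
clock: 7.8
tool_pos: [0.5744, 0.1489, 0.2795]
orientation: [-179.9, -0.1, 156.5]
force: [0.8, -1.4, -1.2]
opening: 0.0153
gripper_force: 30.0
```

Emit:
step_arm --moves '[[[-0.1,-3.5,0,0,1],[-0.1,-3.5,0,0,1],[-0.1,-3.5,0,0,1],[-0.1,-3.5,0,0,1],[-0.1,-3.5,0,0,1],[-0.1,-3.5,0,0,1],[-0.1,-3.5,0,0,1],[-0.1,-3,0,0,1],[-0.1,-2,0,0,1],[0,-1,0,0,1]]]'

```text
clock: 8.8
tool_pos: [0.5649, -0.1576, 0.2797]
orientation: [-179.9, -0.2, 156.3]
force: [-0.2, 1.5, -1.7]
opening: 0.0157
gripper_force: 30.0
```

Emit:
step_arm --moves '[[[0,0,0,0,1],[0,0,0,0,1],[0,0,0,0,1]]]'

```text
clock: 9.1
tool_pos: [0.5662, -0.1549, 0.2812]
orientation: [-180.0, -0.0, 156.5]
force: [0.1, -0.8, -1.4]
opening: 0.0155
gripper_force: 30.0
```

```bash
python3 - <<'E'
from h import *
o=ctrl.get_obs();print(o['tool_pos'],o['orientation'],o['force'],o['opening'],o['clock'])
I={n:shot(n) for n in ('scene','top','wrist')}
np.savez('s3.npz',**{n+'_im':v[0] for n,v in I.items()},**{n+'_d':v[1] for n,v in I.items()})
p=o['tool_pos'];out=[]
for n,w in (('scene',70),('top',55)):
    im,d,i=I[n];R,e=RT(i);K=np.array(i['camera_matrix'])
    q=K@(R.T@(p-[0,0,.07]-e));u,v=(q[:2]/q[2]).round().astype(int)
    print(n,u,v);out.append(cv2.resize(im[v-w:v+w,u-w:u+w],(380,380),interpolation=cv2.INTER_CUBIC))
cv2.imwrite('pics/c3.png',np.hstack(out)); cv2.imwrite('pics/w3.png',I['wrist'][0])
E
```

```text
[ 0.56619045 -0.15490049  0.28117158] [-1.79999695e+02 -3.46860948e-02  1.56476867e+02] [ 0.06814113 -0.76820799 -1.42674118] 0.015510505056166524 9.1
scene 218 158
top 292 187
```

View pics/c3.png

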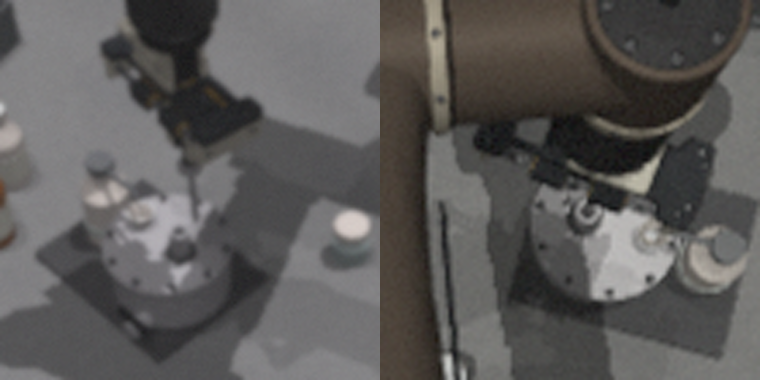

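View pics/w3.png

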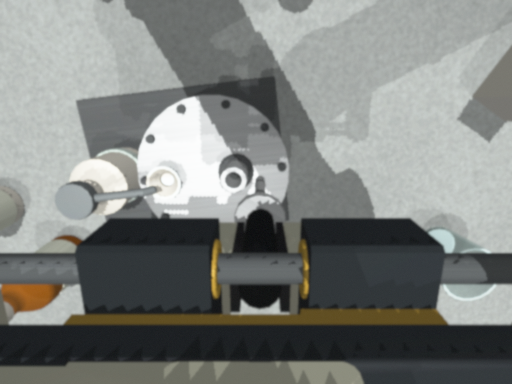

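```bash
python3 - <<'E'
from h import *
i=viewer.camera_info('wrist');R,e=RT(i);K=np.array(i['camera_matrix']);p=ctrl.get_obs()['tool_pos']
print('rim',onplane(i,233,179,.13),'cap',onplane(i,76,200,.145))
for n,z in (('collar low',-.029),('top collar',-.021),('tip',-.119)):
    q=K@(R.T@(p+[0,0,z]-e));print(n,(q[:2]/q[2]).round(1))
print('collar at',onplane(i,261,207,p[2]-.025))
im=np.load('s3.npz')['wrist_im'][130:230,190:310];cv2.imwrite('pics/c4.png',cv2.resize(im,None,fx=6,fy=6,interpolation=cv2.INTER_CUBIC))
E
```

```text
rim [ 0.5624665  -0.18095849  0.13      ] cap [ 0.5199327  -0.31978356  0.145     ]
collar low [259.7 218.5]
top collar [259.7 223.5]
tip [259.8 180.6]
collar at [ 0.55880501 -0.15071959  0.25654806]
```

View pics/c4.png

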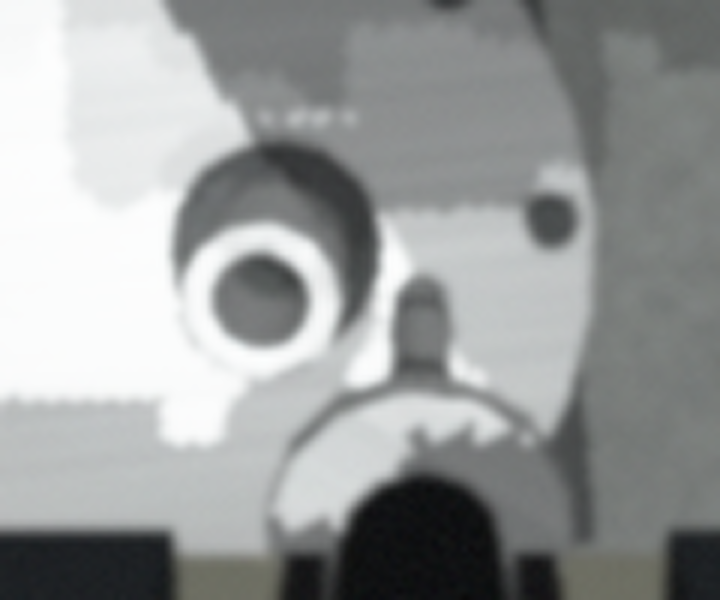

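```bash
python3 - <<'E'
from h import *
i=viewer.camera_info('wrist');p=ctrl.get_obs()['tool_pos'];print(p)
print('rim',onplane(i,233.2,179.8,.13))
print('tip',[onplane(i,261,v,p[2]-.119)[:2]-p[:2] for v in (177,178.5)])
print('collar',[onplane(i,260.8,v,p[2]-.021)[:2]-p[:2] for v in (218,221)])
E
```

```text
[ 0.56639307 -0.15482529  0.28154806]
rim [ 0.56325846 -0.18111218  0.13      ]
tip [array([-0.00252443,  0.00225096]), array([-0.0013146 ,  0.00172759])]
collar [array([-0.00282498,  0.00190665]), array([-0.00114763,  0.00118072])]
```

Emit:
step_arm --moves '[[[-0.1,-1.4,0,0,1],[0,-1.4,0,0,1],[0,0,0,0,1],[0,0,-1.5,0,1],[0,0,-1.0,0,1],[0,0,-0.5,0,1],[0,0,-0.5,0,1],[0,0,-0.5,0,1],[0,0,-0.5,0,1]]]'

```text
clock: 10.15
tool_pos: [0.5655, -0.1836, 0.2365]
orientation: [180.0, 0.0, 156.5]
force: [0.2, -0.6, -1.1]
opening: 0.0156
gripper_force: 30.0
```

Emit:
step_arm --moves '[[[0,0.05,-1,0,1],[0,0,-1.2,0,1],[0,0,-1.2,0,1],[0,0,-1.2,0,1],[0,0,-1.2,0,1],[0,0,-0.8,0,1],[0,0,-0.4,0,1],[0,0,0,0,1]]]'

```text
clock: 10.95
tool_pos: [0.5651, -0.1831, 0.1659]
orientation: [-180.0, -0.0, 156.4]
force: [-0.1, -0.2, -1.6]
opening: 0.0152
gripper_force: 30.0
```

Emit:
step_arm --moves '[[[0,0,-0.2,0,1],[0,0,-0.2,0,1],[0,0,-0.1,0,1],[0,0,-0.1,0,1],[0,0,0,0,1]]]'

```text
clock: 11.45
tool_pos: [0.5653, -0.1831, 0.1605]
orientation: [180.0, -0.0, 156.4]
force: [-0.1, 0.3, -1.5]
opening: 0.015
gripper_force: 30.0
```

Emit:
step_arm --moves '[[[0,0,-0.1,0,1],[0,0,-0.1,0,1],[0,0,-0.1,0,1],[0,0,0,0,1]]]'

```text
clock: 11.85
tool_pos: [0.5656, -0.1832, 0.1594]
orientation: [-180.0, 0.1, 156.5]
force: [-4.5, 2.2, 10.9]
opening: 0.0153
gripper_force: 30.0
```

Emit:
step_arm --moves '[[[0,0,0,0,1],[0,0,0,0,1],[0,0,0,0,1],[0,0,0,0,1],[0,0,1,0,1],[0,0,2,0,1],[0,0,3,0,1],[0,0,3,0,1],[0,0,3,0,1],[0,0,2,0,1]]]'

```text
clock: 12.85
tool_pos: [0.5658, -0.1833, 0.3005]
orientation: [180.0, 0.2, 156.4]
force: [0.1, 0.3, -1.0]
opening: 0.0153
gripper_force: 30.0
```

Emit:
step_arm --moves '[[[0,0,0.6,0,1],[0,0,0,0,1],[0,1,0,0.144,1],[0,2.5,0,0.144,1],[0,3.5,0,0.144,1],[-0.2,4,0,0.144,1],[-0.2,4,0,0.144,1],[-0.2,4,0,0.144,1],[-0.3,4,0,0.144,1],[-0.3,4,0,0,1]]]'

```text
clock: 13.85
tool_pos: [0.5523, 0.0883, 0.3018]
orientation: [180.0, -0.1, -145.5]
force: [0.9, -0.3, -1.1]
opening: 0.0155
gripper_force: 30.0
```

Emit:
step_arm --moves '[[[-0.3,4,0,0,1],[-0.3,3,0,0,1],[0,2,0,0,1],[0,0,0,0,1],[0,0,0,0,1]]]'

```text
clock: 14.35
tool_pos: [0.547, 0.1768, 0.3024]
orientation: [180.0, -0.1, -145.8]
force: [0.7, -0.2, -0.9]
opening: 0.0154
gripper_force: 30.0
```

Emit:
step_arm --moves '[[[-0.6,0.8,-1,0,1],[0,0,-2.5,0,1],[0,0,-2.5,0,1],[0,0,-2.5,0,1],[0,0,-2,0,1],[0,0,-0.8,0,1],[0,0,0,0,1],[0.83,0.56,0,0,1],[0,0,0,0,1]]]'

```text
clock: 15.25
tool_pos: [0.5514, 0.1915, 0.1918]
orientation: [-180.0, 0.2, -145.8]
force: [-0.9, 0.1, -2.1]
opening: 0.015
gripper_force: 30.0
```

Emit:
step_arm --moves '[[[0.41,0.28,0,0,1],[0.41,0.28,0,0,1],[0.41,0.28,0,0,1],[0.41,0.28,0,0,1],[0,0,0,0,1]]]'

```text
clock: 15.75
tool_pos: [0.5661, 0.2017, 0.1902]
orientation: [-180.0, -0.1, -145.8]
force: [-3.2, -2.3, 1.1]
opening: 0.0154
gripper_force: 30.0
```

Emit:
step_arm --moves '[[[0.53,0.36,-0.1,0,1],[0.53,0.36,-0.1,0,1],[0.53,0.36,-0.1,0,1],[0.53,0.36,-0.1,0,1],[0.53,0.36,-0.2,0,1],[0.53,0.36,-0.3,0,1],[0.53,0.36,-0.3,0,1],[0.53,0.36,-0.4,0,1],[0,0,0,0,1],[0,0,0,0,1]]]'

```text
clock: 16.75
tool_pos: [0.6083, 0.2306, 0.1739]
orientation: [180.0, -0.0, -145.8]
force: [-1.5, -1.5, -0.6]
opening: 0.015
gripper_force: 30.0
```

```bash
python3 - <<'E'
from h import *
o=ctrl.get_obs();p=o['tool_pos'];print(p,o['force'],o['clock'])
im,d,i=shot('scene');R,e=RT(i);K=np.array(i['camera_matrix'])
q=K@(R.T@(p-e));u,v=(q[:2]/q[2]).astype(int);print(u,v)
cv2.imwrite('pics/c5.png',cv2.resize(im[v-60:v+70,u-80:u+80],None,fx=4,fy=4,interpolation=cv2.INTER_CUBIC))
E
```

```text
[0.60833829 0.23057513 0.17392025] [-1.53973032 -1.4668255  -0.56482762] 16.75
326 222
```

View pics/c5.png

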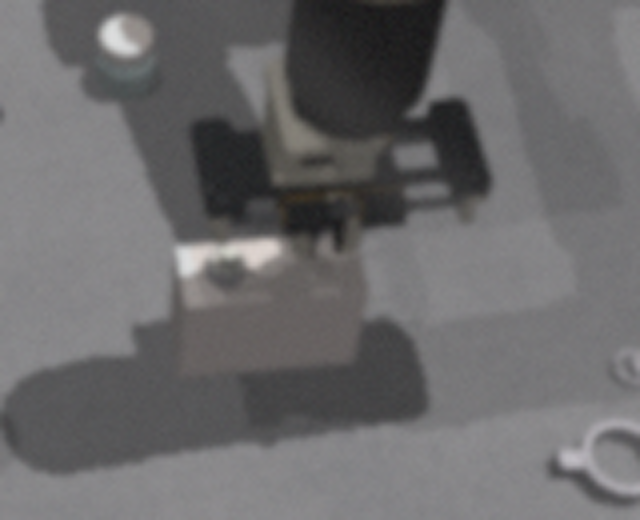

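Emit:
step_arm --moves '[[[0.5,0.34,-0.5,0,1],[0.5,0.34,-0.5,0,1],[0.5,0.34,-0.5,0,1],[0.5,0.34,-0.5,0,1],[0.5,0.34,-0.7,0,1],[0.5,0.34,-0.8,0,1],[0.5,0.34,-0.8,0,1],[0,0,0,0,1]]]'

```text
clock: 17.6
tool_pos: [0.643, 0.2542, 0.1293]
orientation: [180.0, -0.2, -145.8]
force: [-3.3, -1.3, -0.8]
opening: 0.0156
gripper_force: 30.0
```

Emit:
step_arm --moves '[[[0.3,0.2,-0.8,0,1],[0.2,0.14,-0.8,0,1],[0.1,0.07,-0.8,0,1],[0,0,-0.4,0,1],[0,0,-0.4,0,1],[0,0,0,0,1]]]'

```text
clock: 18.2
tool_pos: [0.649, 0.2581, 0.0989]
orientation: [180.0, -0.1, -145.8]
force: [-2.0, -0.8, 1.0]
opening: 0.015
gripper_force: 30.0
```

Emit:
step_arm --moves '[[[0,0,1,0,1],[0,0,2,0,1],[0,0,3,0,1],[0,0,4,0,1],[0,0,4,0,1],[0,0,3,0,1],[0,0,2,0,1],[0,0,1,0,1],[0,0,0,0,1],[0,0,0,0,1]]]'

```text
clock: 19.2
tool_pos: [0.6489, 0.2583, 0.2985]
orientation: [180.0, -0.1, -145.8]
force: [0.8, -0.3, -1.8]
opening: 0.0151
gripper_force: 30.0
```

```bash
cat > ang.py <<'E'
from h import *
o=ctrl.get_obs();p=o['tool_pos'];print(p,o['orientation'],o['force'],o['gripper_force'],o['clock'])
V=np.array([.827,.5624,0]);U=np.array([-.5624,.827,0]);g=p+[0,0,.019]
for n in ('wrist','top','scene'):
    im,d,i=shot(n,'last_%s.png'%n);c=cloud(i,d)-g;a=c@V;b=c@U;z=c[...,2]
    m=(d>0)&(abs(b)<.02)&(a<-.015)&(a>-.16)&(z>-.16)&(z<.12);print(n,m.sum())
    for lo in np.arange(-.16,-.015,.0145):
        k=m&(a>=lo)&(a<lo+.0145)
        if k.sum()>1: print('  a %.3f n %d z med %.4f min %.4f max %.4f b %.4f'%(a[k].mean(),k.sum(),np.median(z[k]),z[k].min(),z[k].max(),np.median(b[k])))
E
python3 ang.py
```

```text
[0.64889738 0.25833481 0.29846283] [ 1.79965072e+02 -7.20417556e-02 -1.45811304e+02] [ 0.80559677 -0.27384308 -1.78586661] 29.999849796295166 19.2
wrist 34187
  a -0.106 n 348 z med -0.0144 min -0.0192 max -0.0109 b -0.0003
  a -0.095 n 652 z med -0.0106 min -0.0187 max -0.0062 b 0.0001
  a -0.080 n 708 z med -0.0054 min -0.0115 max -0.0002 b 0.0001
  a -0.065 n 2160 z med 0.0085 min -0.0060 max 0.0140 b -0.0003
  a -0.052 n 1605 z med 0.0082 min -0.0105 max 0.0138 b 0.0001
  a -0.035 n 8584 z med 0.0643 min 0.0049 max 0.0728 b 0.0000
  a -0.025 n 20130 z med 0.0836 min 0.0085 max 0.0959 b -0.0002
top 302
  a -0.149 n 5 z med -0.0302 min -0.0351 max -0.0289 b 0.0002
  a -0.139 n 13 z med -0.0258 min -0.0309 max -0.0203 b -0.0001
  a -0.123 n 14 z med -0.0218 min -0.0290 max -0.0109 b 0.0003
  a -0.108 n 11 z med -0.0168 min -0.0219 max -0.0114 b 0.0004
  a -0.094 n 13 z med -0.0114 min -0.0140 max -0.0053 b 0.0006
  a -0.080 n 14 z med -0.0042 min -0.0092 max 0.0125 b 0.0000
  a -0.067 n 36 z med 0.0085 min -0.0058 max 0.0167 b -0.0002
  a -0.051 n 26 z med 0.0090 min -0.0003 max 0.0162 b 0.0004
  a -0.036 n 76 z med 0.0627 min 0.0065 max 0.0762 b 0.0001
  a -0.026 n 94 z med 0.0829 min 0.0095 max 0.1115 b 0.0004
scene 0
```

Emit:
step_arm --moves '[[[1.0,0.65,0,0,1],[1.0,0.7,0,0,1],[0,0,-2,0,1],[0,0,-4,0,1],[0,0,-4,0,1],[0,0,-3,0,1],[0,0,-1.5,0,1],[0,0,-1,0,1],[0,0,0,0,1]]]'

```text
clock: 20.25
tool_pos: [0.6692, 0.2717, 0.1436]
orientation: [-180.0, -0.1, -145.8]
force: [0.1, -0.8, -0.7]
opening: 0.015
gripper_force: 30.0
```

Emit:
step_arm --moves '[[[0,0,-0.6,0,1],[0,0,-0.6,0,1],[0,0,-0.6,0,1],[0,0,-0.6,0,1],[0,0,-0.6,0,1],[0,0,-0.6,0,1],[0,0,-0.6,0,1],[0,0,0,0,1]]]'

```text
clock: 21.05
tool_pos: [0.6689, 0.2716, 0.1016]
orientation: [-180.0, -0.1, -145.8]
force: [-1.1, -0.7, -0.2]
opening: 0.0152
gripper_force: 30.0
```

```bash
python3 ang.py
```

```text
[0.66893151 0.27159067 0.10155874] [-1.79997647e+02 -9.23909490e-02 -1.45804918e+02] [-1.05838144 -0.69550025 -0.21343263] 29.999959766864777 21.05
wrist 41127
  a -0.109 n 2007 z med -0.0213 min -0.1162 max -0.0023 b 0.0020
  a -0.094 n 3011 z med -0.0201 min -0.0226 max 0.0011 b -0.0015
  a -0.081 n 2797 z med -0.0203 min -0.1226 max 0.0050 b 0.0001
  a -0.066 n 2519 z med 0.0130 min -0.1220 max 0.0189 b -0.0003
  a -0.051 n 1639 z med 0.0126 min -0.1218 max 0.0176 b 0.0001
  a -0.035 n 8827 z med 0.0640 min -0.1227 max 0.0736 b 0.0001
  a -0.025 n 20327 z med 0.0835 min -0.1221 max 0.0962 b -0.0001
top 486
  a -0.152 n 41 z med -0.1188 min -0.1239 max -0.0149 b 0.0007
  a -0.137 n 94 z med -0.0706 min -0.1259 max -0.0082 b -0.0018
  a -0.124 n 43 z med -0.0183 min -0.0248 max -0.0069 b 0.0003
  a -0.109 n 32 z med -0.0187 min -0.0570 max -0.0015 b -0.0050
  a -0.096 n 53 z med -0.0199 min -0.0748 max 0.0032 b 0.0040
  a -0.082 n 26 z med -0.0172 min -0.0283 max 0.0190 b 0.0009
  a -0.067 n 25 z med 0.0139 min 0.0047 max 0.0184 b -0.0009
  a -0.049 n 29 z med 0.0100 min -0.1255 max 0.0199 b -0.0010
  a -0.037 n 73 z med 0.0209 min -0.1223 max 0.0752 b -0.0012
  a -0.025 n 70 z med 0.0676 min -0.1245 max 0.1048 b -0.0027
scene 177
  a -0.127 n 2 z med -0.0241 min -0.0247 max -0.0235 b -0.0185
  a -0.077 n 10 z med -0.1081 min -0.1268 max -0.0943 b -0.0161
  a -0.065 n 22 z med -0.1218 min -0.1271 max -0.1173 b -0.0120
  a -0.050 n 32 z med -0.1233 min -0.1271 max -0.1172 b -0.0072
  a -0.037 n 54 z med -0.1225 min -0.1286 max -0.1167 b 0.0016
  a -0.022 n 56 z med -0.1217 min -0.1288 max -0.1144 b -0.0006
```

Emit:
step_arm --moves '[[[0,0,-0.5,0,1],[0,0,-0.5,0,1],[0,0,-0.5,0,1],[0,0,-0.4,0,1],[0,0,-0.3,0,1],[0,0,0,0,1],[0,0,0,0,1]]]'

```text
clock: 21.9
tool_pos: [0.6692, 0.2717, 0.0804]
orientation: [180.0, -0.0, -145.8]
force: [0.3, 0.1, 0.2]
opening: 0.015
gripper_force: 30.0
```

Emit:
step_arm --moves '[[[0,0,1,0,1],[0,0,2,0,1],[0,0,3,0,1],[0,0,4,0,1],[0,0,4,0,1],[0,0,4,0,1],[0,0,2,0,1],[0,0,1,0,1],[0,0,0,0,1],[0,0,0,0,1]]]'

```text
clock: 22.9
tool_pos: [0.6688, 0.2718, 0.2891]
orientation: [180.0, -0.1, -145.8]
force: [0.4, -0.1, -2.7]
opening: 0.015
gripper_force: 30.0
```

```bash
python3 ang.py
```

```text
[0.6687825  0.27178353 0.28905645] [ 1.79964102e+02 -1.08842607e-01 -1.45813148e+02] [ 0.39447155 -0.06880609 -2.65991342] 29.999938309192657 22.9
wrist 34995
  a -0.103 n 139 z med 0.0067 min 0.0035 max 0.0088 b -0.0003
  a -0.095 n 934 z med 0.0081 min 0.0030 max 0.0112 b 0.0001
  a -0.080 n 920 z med 0.0104 min 0.0063 max 0.0135 b -0.0001
  a -0.066 n 2575 z med 0.0208 min 0.0032 max 0.0261 b -0.0003
  a -0.051 n 1689 z med 0.0184 min 0.0105 max 0.0219 b -0.0003
  a -0.035 n 8677 z med 0.0642 min 0.0119 max 0.0725 b 0.0001
  a -0.025 n 20061 z med 0.0836 min 0.0162 max 0.0965 b 0.0000
top 307
  a -0.153 n 11 z med -0.0008 min -0.0071 max 0.0049 b 0.0003
  a -0.138 n 14 z med 0.0004 min -0.0073 max 0.0081 b 0.0005
  a -0.123 n 12 z med 0.0036 min 0.0001 max 0.0079 b -0.0001
  a -0.109 n 12 z med 0.0048 min 0.0025 max 0.0086 b 0.0001
  a -0.095 n 11 z med 0.0096 min 0.0041 max 0.0143 b 0.0001
  a -0.079 n 15 z med 0.0118 min 0.0065 max 0.0249 b 0.0002
  a -0.068 n 39 z med 0.0188 min 0.0015 max 0.0286 b -0.0007
  a -0.051 n 24 z med 0.0185 min 0.0105 max 0.0245 b 0.0003
  a -0.036 n 74 z med 0.0619 min 0.0155 max 0.0746 b 0.0007
  a -0.026 n 95 z med 0.0846 min 0.0163 max 0.1114 b -0.0001
scene 0
```

Emit:
step_arm --moves '[[[0,0,0,0,1],[0,0,0,0,1],[0,0,0,0,1],[0,0,0,0,1],[0,0,0,0,1],[0,0,0,0,1],[0,0,0,0,1],[0,0,0,0,1],[0,0,0,0,1],[0,0,0,0,1]]]'

```text
clock: 24.05
tool_pos: [0.6694, 0.2719, 0.2906]
orientation: [-180.0, 0.0, -145.8]
force: [0.7, 0.0, -1.9]
opening: 0.0154
gripper_force: 30.0
```

Emit:
step_arm --moves '[[[0,0,0,0,1],[0,0,0,0,1],[0,0,0,0,1],[0,0,0,0,1],[0,0,0,0,1],[0,0,0,0,1],[0,0,0,0,1],[0,0,0,0,1],[0,0,0,0,1],[0,0,0,0,1]]]'

```text
clock: 25.05
tool_pos: [0.6694, 0.2719, 0.2905]
orientation: [180.0, -0.0, -145.8]
force: [-0.7, 0.4, -1.4]
opening: 0.0152
gripper_force: 30.0
```

```bash
python3 ang.py
```

```text
[0.66941152 0.27190211 0.29054364] [ 1.79999318e+02 -5.00144287e-04 -1.45806512e+02] [-0.7008274   0.36634823 -1.36098346] 29.999887347221375 25.05
wrist 34999
  a -0.103 n 137 z med 0.0064 min 0.0028 max 0.0083 b -0.0003
  a -0.095 n 941 z med 0.0079 min 0.0040 max 0.0112 b 0.0001
  a -0.080 n 919 z med 0.0103 min 0.0059 max 0.0133 b -0.0003
  a -0.066 n 2591 z med 0.0207 min 0.0029 max 0.0256 b -0.0002
  a -0.051 n 1683 z med 0.0184 min 0.0099 max 0.0222 b 0.0001
  a -0.035 n 8790 z med 0.0642 min 0.0118 max 0.0727 b 0.0001
  a -0.025 n 19938 z med 0.0837 min 0.0164 max 0.0962 b -0.0001
top 304
  a -0.152 n 9 z med -0.0005 min -0.0043 max 0.0027 b 0.0005
  a -0.139 n 13 z med 0.0013 min -0.0040 max 0.0049 b 0.0003
  a -0.124 n 12 z med 0.0035 min -0.0002 max 0.0075 b 0.0001
  a -0.110 n 12 z med 0.0063 min 0.0024 max 0.0093 b 0.0002
  a -0.096 n 13 z med 0.0088 min 0.0044 max 0.0138 b 0.0005
  a -0.079 n 14 z med 0.0115 min 0.0067 max 0.0268 b -0.0003
  a -0.068 n 42 z med 0.0190 min 0.0017 max 0.0268 b 0.0002
  a -0.051 n 22 z med 0.0189 min 0.0136 max 0.0222 b 0.0001
  a -0.036 n 73 z med 0.0626 min 0.0163 max 0.0732 b 0.0004
  a -0.026 n 94 z med 0.0847 min 0.0173 max 0.1121 b 0.0002
scene 0
```

```bash
python3 -c "from plant import close_job; print(close_job())"
```

```text
the job is handed in; nothing more can be done
None
```

I handed the job in at about 25 s of the 69 s: cap pressed and released, rod seated in the tube under about 10 N and drawn out. It is now held still about 0.3 m up, roughly 9° off level against the 14° limit; the verdict was not shown.

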